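# Bench-test a no-touch door exit kit

### The arm

A 6-joint arm with a two-finger parallel gripper is mounted at the origin on the work surface. World frame = base frame: x ahead of the robot, y to its left, z up, the work surface at z = 0. Lengths are in mm, angles in rad, forces in N, time in s.
With the tool pointing down it reaches from about 350 to 975 mm from the base axis. Payload 7.1 kg.
Tool frame: the origin (TCP) lies between the finger pads, 19 mm behind the fingertips; this is the grasp point; z points along the fingers, y is the line along which they close (so a half turn about z gives the same grasp; the last joint's range is limited). The gripper opens to 88 mm and grips with 3 to 60 N. Pads are 20 mm wide; open, the fingers measure 115 mm over their backs; the gripper's body (75 mm by 178 mm) begins 61 mm behind the grasp point.
Start: joints at [1.094, 0.423, 1.63, -0, 1.089, -0.019], TCP at [276.202, 560.64, 241.375] pointing down, gripper open.
Joint ranges: [-3, 3], [-0.9, 2.11], [0.09, 2.58], [-1.31, 4.45], [0.11, 2.69], [-2.54, 2.54]. Speed limits (rad/s): [2.39, 2.39, 3.01, 3.14, 3.14, 3.14].

### API

Orientations are given as a rotation vector (axis times angle).
In Python, from workcell import get_obs, get_image, camera_params, close_job gives the robot as it stands.
- The arm moves only by the shell command python3 -m creep 'ROWS' [OPENING]. ROWS is a JSON object of lists of equal length, an entry for each row: "delta_pos": the shift along the tool's x, y, z in m, a list of three; "twist": the turn, a rotation vector about the tool's x, y, z in degrees, a list of three. A call has 1 to 20 rows; each row shifts and turns the commanded pose from where the row before left it, along the tool's axes as they then stand; what a row does not reach is not made up. A row lasts 1/12 s, in which the tool goes at most 41.7 mm and 7.16 degrees, less where a joint would pass 70% of its speed; a pose out of reach is approached as far as the arm can. A call with a gripper value outside its range is refused whole. OPENING is the opening, from 0 (shut) to 1 (fully open), set as the call begins (- or left out, the last holds). The fingers move at their own pace and stop on an object; the grip force is fixed at half the most. Time passes only in rows, so rows that do not move let the fingers close. It gives the time, the measured TCP pose, the force, the opening and the grip force at its end, in the units of the state.
- get_obs(): the state, without advancing time (a new reading comes with each control period).
- get_image(name): name is "scene" or "top" or "wrist"; returns (picture, depth): 384x512x3 uint8, red, green, blue; 384x512 float32, mm along the optical axis (not along the pixel's ray), 0 where there is no reading.
- camera_params(name): a dict with "camera_matrix" (3x3 intrinsics, pixels), "k1" (the pictures are not rectified: a ray, as slopes to the right and down, at radius r is drawn at 1 + k1 r^2 times it, then the intrinsics apply), "extrinsics" (4x4, takes a point from camera to world coordinates). Camera axes: x right, y down, z forward; pixel columns grow to the right and rows downward; lengths in mm; the calibration is good to about 2 mm. A picture is of the moment at which its call begins: read the wrist's pose just before it. camera_params takes no time and is no camera call; for the wrist camera it gives the pose at the moment of the call.
- close_job(): hands the job in; it is judged then, once.
The state is a dict: "t": time; "qpos": joint angles; "qvel": joint speeds; "joint_torque": joint torques, N m; "ee_pos": TCP position; "orientation": TCP orientation; "ft_force": force on the tool from outside, world axes, zero at the start; "moment": the same for the moment, N m; "width": finger opening in mm; "grasp_force": force on a finger pad.
Only numpy, scipy, OpenCV 4.12 (cv2) and the standard library are available. Lean on these libraries where they do the work, as an engineer would, in place of code of your own. Each camera call takes 0.05 s, during which the arm holds its last target. There are 200 camera calls.

### The job

Bench-test the door-exit kit on the plywood board: push the steel power toggle over, away from the robot, to switch the kit on, then point down at the round dark window of the no-touch exit sensor with the fingertips a few centimetres above its middle, never touching the sensor, and stay there for about two seconds. Then try the back-up: press the domed steel exit button all the way down with the fingertips and let it come back up. Leave the power on, do not touch the key switch or the call point, and leave the loose things where they are.

Things in the scene. Friction and masses are not known exactly. Their poses are not given: they have to be found in the camera images.
- test_board: Fixed plywood board on battens, 300 (x) x 460 mm (y), upper face 63 mm above its origin (centre of underside, on the bench); x points away from the robot, y to its left. Six places in two rows of three, 106 mm apart in x, 108 mm in y: five switch units and a loose roll of tape, in any arrangement. An aluminium lock bar, 30 mm high, runs along its far edge.
- power_switch: Supply switch unit: steel plate with one bat-handle toggle in its middle, 86 mm square, on a white back box, face plate 36 mm above its origin. Origin: centre of its underside, on the board; z up, x and y along its sides. Fixed. Its x points the way the toggle is pushed to switch on.
- toggle_tip (a point): Round tip of the toggle: a steel bat 11 mm thick and 36 mm long from its pivot, which is 42 mm above the origin of power_switch. The point's z runs outwards along the bat.
- toggle (a joint): Angle of the toggle, rad: 0 = off, leaning 0.38 rad towards the robot (unit's -x); 0.76 = on, leaning 0.38 rad away (unit's +x). A light friction hinge, about 0.05 N m: it stays where it is left.
- no_touch_sensor: No-touch exit sensor: steel plate with a flat, round, dark window 44 mm across in a raised ring, no moving part, 86 mm square, on a white back box, face plate 36 mm above its origin. Origin: centre of its underside, on the board; z up, x and y along its sides. Fixed.
- sensor_window (a point): Middle of the upper face of the sensor's dark window, 40 mm above the origin of no_touch_sensor; z up. The fingertips are pointed down at it from above.
- exit_unit: Push-to-exit unit: steel plate with a domed steel mushroom button in its middle, 86 mm square, on a white back box, face plate 36 mm above its origin. Origin: centre of its underside, on the board; z up, x and y along its sides. Fixed.
- exit_button_top (a point): Top of the domed steel button, 40 mm across, 58.5 mm above the origin of exit_unit when not pressed; moves down with the button.
- exit_button (a joint): How far the button is pressed, m: 0 = up, 0.006 = fully down. Spring-loaded, about 4 N fully down; it comes back up by itself.
- key_switch: Key switch: steel plate with a brass lock barrel and its key standing up 36 mm above the plate, 86 mm square, on a white back box, face plate 36 mm above its origin. Origin: centre of its underside, on the board; z up, x and y along its sides. Fixed. Not to be touched.
- call_point: Emergency call point: white plastic, 87 mm square and 50 mm high, with a square frame round a grey pane. Origin: centre of its underside, on the board's upper face; z up. Fixed. Not to be touched.
- tape_roll: Loose black roll of tape lying flat on the board, 62 mm across, 38 mm hole, 19 mm high. Origin: centre of its underside. To be left alone.
- screwdriver: Loose screwdriver, 190 mm long, lying along the left edge of the board. To be left alone.
- armature_plate: Loose steel plate 160 x 38 x 12 mm, lying along the right edge of the board. Origin: centre of its underside. To be left alone.
- radio: Black handheld radio standing on the bench left of the board, 34 x 56 mm, 115 mm high, 190 mm with its aerial. Origin: centre of its underside. To be left alone.
- screw_jar: Clear jar with a steel cap, 60 mm across, 75 mm high, on the bench at the left. Origin: centre of its underside. To be left alone.
- tape_measure: Yellow tape measure, 72 x 36 x 60 mm, on the bench at the right. Origin: centre of its underside. To be left alone.
- drill: Orange and black cordless drill lying on its side on the bench at the right, about 240 x 225 mm, 68 mm high. Origin: under the motor housing. To be left alone.

How it is judged:
By the outcome, as a careful person would: the job done as asked, in the order asked, and still so for the second after the job is handed in, with the robot touching nothing.
It also fails if it takes over 46 s, if anything falls off the work surface, if the arm or the gripper's body presses on something with over 40 N, if the wrist force passes 120 N, or if a joint passes its speed limit or range.

## Working session

There is one attempt and no reset: what is moved stays moved. The work goes in short steps, Python scripts to look and compute and a shell command to move; the robot and the scene stay as the last step left them, time stands still between calls to the robot, and variables do not carry over. Pictures are saved under pics/ and viewed, at most 10 in all, crops included, and the job is handed in when it is done.

```bash
ls; mkdir -p pics; cat > h.py <<'E'
import numpy as np, cv2
from workcell import *
def undist(P,uv):
    K=np.array(P["camera_matrix"]);d=np.array([(uv[0]-K[0,2])/K[0,0],(uv[1]-K[1,2])/K[1,1]]);s=d.copy()
    for _ in range(20): s=d/(1+P["k1"]*(s@s))
    return np.array([s[0],s[1],1.])
def onplane(P,uv,z):
    E=np.array(P["extrinsics"]);r=E[:3,:3]@undist(P,uv);o=E[:3,3];return o+r*(z-o[2])/r[2]
def atdepth(P,uv,d):
    E=np.array(P["extrinsics"]);return E[:3,:3]@(undist(P,uv)*d)+E[:3,3]
def snap(n,tag):
    P=camera_params(n);im,d=get_image(n);cv2.imwrite(f"pics/{tag}.png",im[:,:,::-1]);np.savez(f"pics/{tag}.npz",im=im,d=d,K=P["camera_matrix"],k1=P["k1"],E=P["extrinsics"]);return P,im,d
def load(tag):
    z=np.load(f"pics/{tag}.npz");return dict(camera_matrix=z['K'],k1=float(z['k1']),extrinsics=z['E']),z['im'],z['d']
E
python3 - <<'E'
from h import *
np.set_printoptions(precision=3,suppress=True)
o=get_obs();print(o['t'],o['ee_pos'],o['orientation'],o['width'])
for n in("top","scene"):
    P,im,d=snap(n,n+"0");print(n,P["extrinsics"],P["k1"])
a=cv2.imread("pics/top0.png");cv2.imwrite("pics/top0b.png",cv2.resize(a,(800,600)))
a=cv2.imread("pics/scene0.png");cv2.imwrite("pics/scene0b.png",cv2.resize(a,(800,600)))
E
```

```text
pics
0.0 [275.983 560.174 240.631] [-0.713 -3.059  0.002] 87.75963707667363
top [[  -0.013   -0.992    0.124  397.711]
 [  -1.       0.013   -0.003   14.995]
 [   0.002   -0.124   -0.992 1291.081]
 [   0.       0.       0.       1.   ]] -0.12330688125934033
scene [[   0.278    0.66    -0.698 1606.56 ]
 [   0.96    -0.175    0.217 -332.462]
 [   0.021   -0.731   -0.682 1140.455]
 [   0.       0.       0.       1.   ]] 0.023874528791956937
```

View pics/top0b.png

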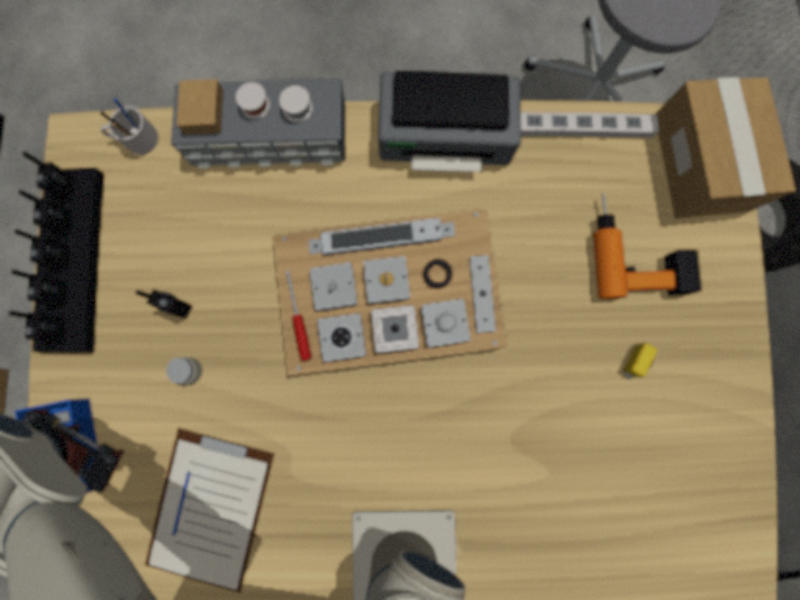

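View pics/scene0b.png

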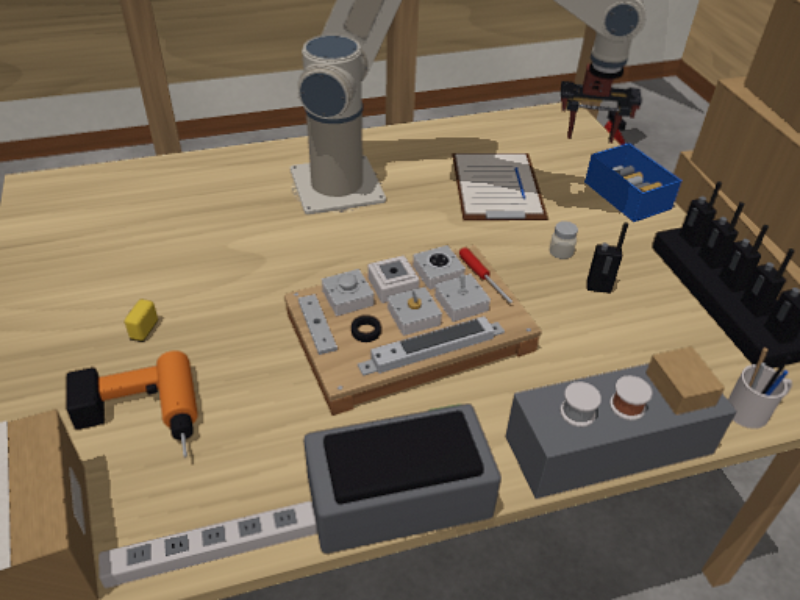

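The top view (800x600) shows the board with the power toggle at (333,286) far left, key at (386,279), tape at (437,272), sensor at (341,337) near left, call point at (394,328) and exit button at (445,321) near right. The scene view agrees, with the exit button at (348,282) and the sensor at (439,260).

```bash
cat > m.py <<'E'
from h import *
np.set_printoptions(precision=1,suppress=True)
def tri(obs):
    A=np.zeros((3,3));b=np.zeros(3)
    for P,uv in obs:
        E=np.array(P["extrinsics"]);r=E[:3,:3]@undist(P,uv);r/=np.linalg.norm(r);M=np.eye(3)-np.outer(r,r);A+=M;b+=M@E[:3,3]
    return np.linalg.solve(A,b)
def dot(im,c,f,win=14):
    h=cv2.cvtColor(im,cv2.COLOR_RGB2HSV);m=f(h).astype(np.uint8)
    n,l,s,ct=cv2.connectedComponentsWithStats(m)
    i=min(range(1,n),key=lambda i:np.hypot(*(ct[i]-c)) if s[i,4]>25 else 1e9);return ct[i],s[i]
E
python3 - <<'E'
from m import *
S=.64
T,ti,td=load("top0");C,ci,cd=load("scene0")
dark=lambda h:h[...,2]<75
for n,a,b in(("sensor",(341,337),(439,260)),("tape",(437,272),(366,328))):
    pa,sa=dot(ti,np.array(a)*S,dark);pb,sb=dot(ci,np.array(b)*S,dark);print(n,pa,sa,pb,sb,tri([(T,pa),(C,pb)]))
# plates by colour: low saturation bright
for n,P,im,d,cs in(("top",T,ti,td,[(333,286),(386,279),(341,337),(394,328),(445,321)]),):
    h=cv2.cvtColor(im,cv2.COLOR_RGB2HSV)
    m=((h[...,1]<50)&(h[...,2]>90)).astype(np.uint8)
    ct,_=cv2.findContours(m,cv2.RETR_EXTERNAL,cv2.CHAIN_APPROX_NONE)
    for c in cs:
        c=np.array(c)*S
        k=[q for q in ct if cv2.pointPolygonTest(q,tuple(map(float,c)),False)>=0]
        if k:
            r=cv2.minAreaRect(k[0]);print(c,r,onplane(P,r[0],99)[:2], "depth z",atdepth(P,c,d[int(c[1]),int(c[0])]))
# depth check: z of plates
o=get_obs();print(o['t'])
E
```

```text
sensor [217.9 215.3] [213 210  11  12 102] [280.3 166.2] [275 163  12   8  72] [475.8 123.1 105.4]
tape [279.6 174.9] [271 166  18  18 128] [233.8 210.1] [225 202  19  17 219] [606.7 -74.8  74.7]
[213.1 183. ] ((212.67568969726562, 183.05404663085938), (27.619029998779297, 27.94782829284668), 80.53767395019531) [578.8 139.3] depth z [573.4 134.2 134.3]
[247.  178.6] ((246.90771484375, 178.76153564453125), (27.78377914428711, 27.659746170043945), 82.87498474121094) [591.1  30.4] depth z [590.4  29.9 106.8]
[218.2 215.7] ((218.0500030517578, 215.8499755859375), (28.001432418823242, 28.142852783203125), 81.8698959350586) [474.4 122.4] depth z [474.8 121.6 101.3]
[252.2 209.9] ((252.2376251220703, 210.37625122070312), (28.458065032958984, 28.458065032958984), 84.2894058227539) [490.3  14.8] depth z [490.9  15.  109.4]
[284.8 205.4] ((284.648681640625, 206.39187622070312), (27.947826385498047, 28.441024780273438), 80.53767395019531) [501.5 -87.4] depth z [502.4 -86.  122.1]
0.1
```

```bash
python3 -m creep '{"delta_pos":[[-0.031,-0.019,-0.0045],[-0.031,-0.019,-0.0045],[-0.031,-0.019,-0.0045],[-0.031,-0.019,-0.0045],[-0.031,-0.019,-0.0045],[-0.031,-0.019,-0.0045],[-0.031,-0.019,-0.0045],[-0.031,-0.019,-0.0045],[-0.031,-0.019,-0.0045],[-0.031,-0.019,-0.0045],[-0.031,-0.019,-0.0045],[-0.031,-0.019,-0.0045],[-0.031,-0.019,-0.0045],[0,0,0],[0,0,0],[0,0,0],[0,0,0],[0,0,0],[0,0,0],[0,0,0]],"twist":[[0,0,0],[0,0,0],[0,0,0],[0,0,0],[0,0,0],[0,0,0],[0,0,0],[0,0,0],[0,0,0],[0,0,0],[0,0,0],[0,0,0],[0,0,0],[0,0,-6.8],[0,0,-6.8],[0,0,-6.8],[0,0,-6.8],[0,0,-6.8],[0,0,0],[0,0,0]]}' 0
python3 - <<'E'
from h import *
np.set_printoptions(precision=3,suppress=True)
o=get_obs();P,im,d=snap("wrist","w1");print(o['t'],o['ee_pos'],o['orientation'],P['extrinsics'],P['k1'],P['camera_matrix'])
cv2.imwrite("pics/w1b.png",cv2.resize(im[:,:,::-1],(800,600)))
E
```

```text
t: 1.77
ee_pos: [528.3, 160.9, 299.6]
orientation: [0.207, -3.134, 0.0]
ft_force: [-1.0, 0.3, -0.0]
width: 0.3
grasp_force: 0.0
1.7667 [528.338 160.906 299.6  ] [ 0.207 -3.134  0.   ] [[ -0.131   0.951   0.281 451.451]
 [  0.991   0.126   0.038 149.958]
 [  0.001   0.284  -0.959 441.937]
 [  0.      0.      0.      1.   ]] -0.037035462219189734 [[332.27    0.    260.334]
 [  0.    332.27  193.02 ]
 [  0.      0.      1.   ]]
```

View pics/w1b.png

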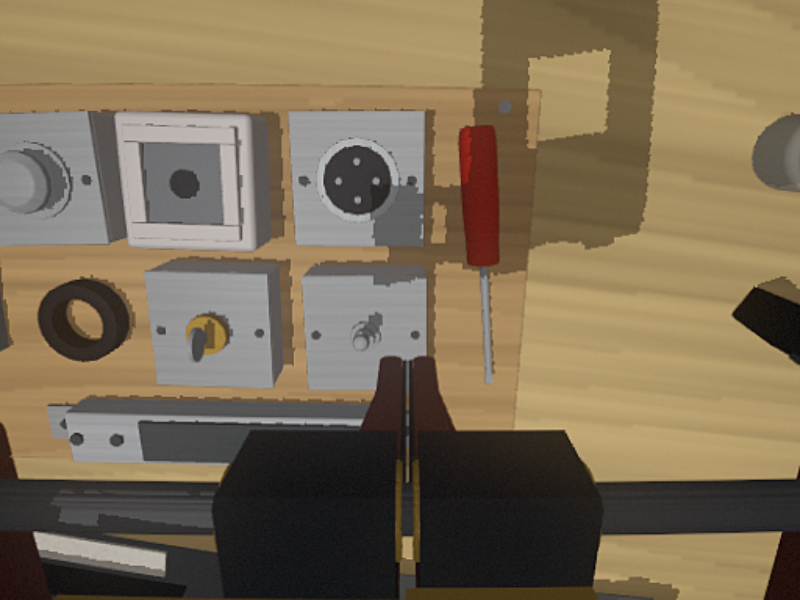

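The wrist view (800x600) shows the sensor window at (357,180). On the power plate, the screws are at (316,335) and (415,335) with the toggle near (365,335). I'll measure these next.

```bash
python3 - <<'E'
from m import *
P,im,d=load("w1")
f=.64
for n,uv,z in(("s1",(316,335),99),("s2",(415,335),99),("toggle",(361,342),138),("neck",(373,325),105),("ss1",(304,181),99),("ss2",(411,181),99)):
    u=np.array(uv)*f;print(n,onplane(P,u,z),atdepth(P,u,d[int(u[1]),int(u[0])]))
h=cv2.cvtColor(im,cv2.COLOR_RGB2HSV);p,s=dot(im,np.array((357,180))*f,lambda h:h[...,2]<90);print(p,s,onplane(P,p,103))
T,ti,_=load("top0");pa,_=dot(ti,np.array((341,337))*f,lambda h:h[...,2]<75);print("tri",tri([(T,pa),(P,p)]))
c=im[190:260,170:290,::-1];cv2.imwrite("pics/c1.png",cv2.resize(c,(720,420),interpolation=cv2.INTER_CUBIC))
# 3D high points near toggle
ys,xs=np.mgrid[195:245,200:270];pts=np.array([atdepth(P,(x,y),d[y,x]) for y,x in zip(ys.ravel(),xs.ravel())])
k=pts[(pts[:,2]>112)&(pts[:,2]<145)&(np.hypot(pts[:,0]-579,pts[:,1]-139)<30)];print(len(k))
for z in range(112,145,6):
    q=k[(k[:,2]>=z)&(k[:,2]<z+6)]
    if len(q):print(z,q.mean(0),q.min(0),q.max(0))
E
```

```text
s1 [584.7 103.5  99. ] [585.  103.4  98.2]
s2 [575.6 172.5  99. ] [576.2 172.6  97.4]
toggle [570.5 137.1 138. ] [570.3 137.1 138.5]
neck [570.  142.5 105. ] [571.1 142.5 101.7]
ss1 [480.2  87.   99. ] [480.2  86.9  98.7]
ss2 [471.2 155.6  99. ] [471.3 155.6  98.1]
[228.3 114.8] [ 207   93   43   44 1418] [474.5 121.1 103. ]
tri [474.6 121.8 111.3]
96
112 [576.1 140.4 113.9] [574.5 139.8 112.3] [577.8 141.  115.5]
118 [572.  137.8 120. ] [572.  137.8 120. ] [572.  137.8 120. ]
124 [571.1 140.4 128.7] [569.2 139.2 127.7] [572.9 141.5 129.8]
130 [570.1 137.7 134.3] [567.4 131.8 130.1] [576.5 141.9 135.9]
136 [571.7 136.5 138. ] [567.9 132.1 136.2] [575.8 141.1 139.9]
```

View pics/c1.png

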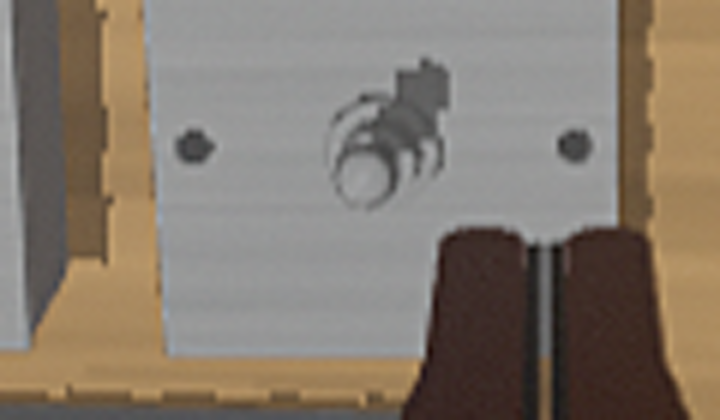

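The crop shows the toggle tip at (365,175) and its shadow at up-right, leaning toward the robot, between screws at (195,146) and (575,146).

```bash
python3 -m creep '{"delta_pos":[[-0.0065,-0.0295,0],[0,0,0.0317],[0,0,0.0317],[0,0,0.0317],[0,0,0.0317],[0,0,0.0317],[0,0,0],[0,0,0],[0,0,0]],"twist":[[0,0,0],[0,0,0],[0,0,0],[0,0,0],[0,0,0],[0,0,0],[0,0,0],[0,0,0],[0,0,0]]}' 0
python3 - <<'E'
from h import *
P,im,d=snap("wrist","w2")
cv2.imwrite("pics/w2b.png",cv2.resize(im[:,:,::-1],(800,600)))
E
```

```text
t: 2.57
ee_pos: [539.9, 132.9, 142.7]
orientation: [-0.211, 3.133, 0.0]
ft_force: [-0.4, 0.3, 0.9]
width: 0.4
grasp_force: 0.0
```

View pics/w2b.png

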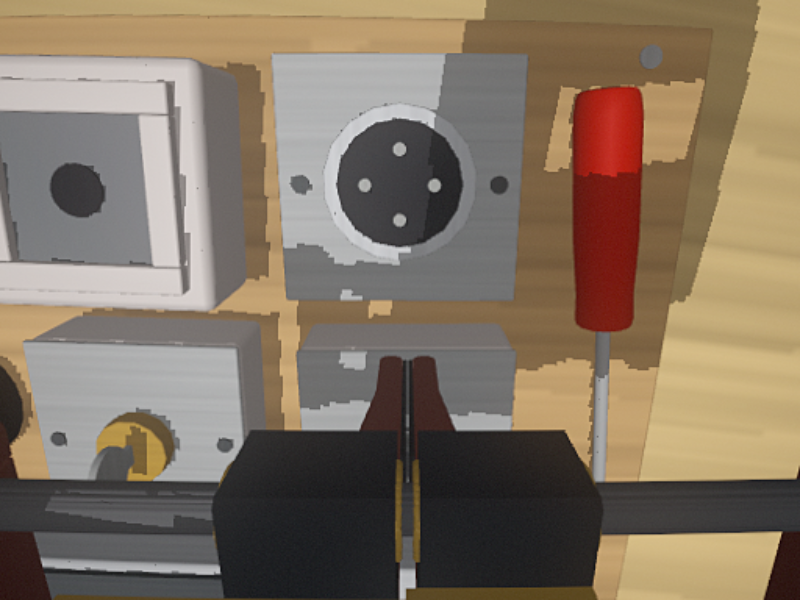

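The wrist view shows the closed fingers at (408,360), centred on the power plate (300–513). The toggle is hidden behind the gripper, ahead of the fingers.

```bash
python3 -m creep '{"delta_pos":[[-0.004,0,0],[-0.004,0,0],[-0.004,0,0],[-0.004,0,0],[-0.004,0,0],[-0.004,0,0],[-0.004,0,0],[-0.002,0,0],[0,0,0],[0,0,0]],"twist":[[0,0,0],[0,0,0],[0,0,0],[0,0,0],[0,0,0],[0,0,0],[0,0,0],[0,0,0],[0,0,0],[0,0,0]]}' 0
python3 -m creep '{"delta_pos":[[-0.001,0,0],[-0.001,0,0],[0,0,0],[0,0,0]],"twist":[[0,0,0],[0,0,0],[0,0,0],[0,0,0]]}' 0
```

```text
t: 3.45
ee_pos: [569.0, 136.7, 141.3]
orientation: [-0.213, 3.134, 0.0]
ft_force: [-0.6, -0.9, 0.9]
width: 0.4
grasp_force: 0.1
t: 3.78
ee_pos: [570.4, 136.9, 141.2]
orientation: [0.213, -3.134, 0.0]
ft_force: [-2.5, -0.5, 0.7]
width: 0.1
grasp_force: 0.9
```

```bash
python3 -m creep '{"delta_pos":[[-0.001,0,0],[-0.001,0,0],[0,0,0],[0,0,0]],"twist":[[0,0,0],[0,0,0],[0,0,0],[0,0,0]]}' 0
python3 -m creep '{"delta_pos":[[-0.001,0,0],[-0.001,0,0],[0,0,0],[0,0,0]],"twist":[[0,0,0],[0,0,0],[0,0,0],[0,0,0]]}' 0
```

```text
t: 4.12
ee_pos: [572.5, 137.2, 141.2]
orientation: [0.213, -3.134, 0.0]
ft_force: [-2.4, -0.4, 0.0]
width: 0.3
grasp_force: 1.0
t: 4.45
ee_pos: [572.9, 137.2, 141.0]
orientation: [0.213, -3.13, 0.001]
ft_force: [-8.4, -1.4, 1.5]
width: 0.5
grasp_force: 3.6
```

The toggle has reached its stop: the force rose to 8.4 N. I'll back off and rise, then look.

```bash
python3 -m creep '{"delta_pos":[[0.01,0,0],[0.01,0,0],[0.01,0,0],[0,0,-0.032],[0,0,-0.032],[0,0,-0.032],[0,0,-0.032],[0,0,-0.032],[0,-0.035,0],[0,-0.035,0],[0,0,0],[0,0,0],[0,0,0]],"twist":[[0,0,0],[0,0,0],[0,0,0],[0,0,0],[0,0,0],[0,0,0],[0,0,0],[0,0,0],[0,0,0],[0,0,0],[0,0,0],[0,0,0],[0,0,0]]}' 0
python3 - <<'E'
from h import *
P,im,d=snap("wrist","w3")
cv2.imwrite("pics/w3b.png",cv2.resize(im[:,:,::-1],(800,600)))
E
```

```text
t: 5.53
ee_pos: [553.9, 64.2, 301.3]
orientation: [-0.211, 3.134, 0.001]
ft_force: [-0.1, 0.5, 0.2]
width: 0.6
grasp_force: 0.0
```

View pics/w3b.png

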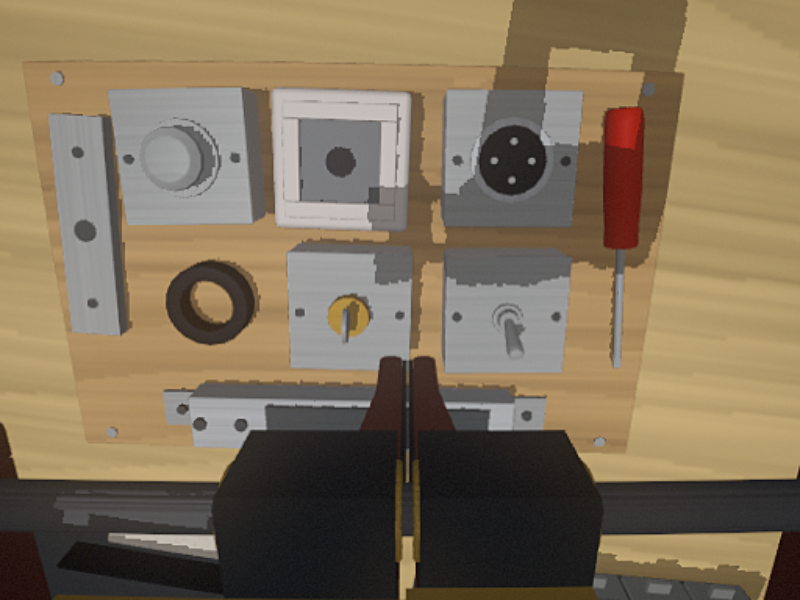

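The wrist view shows the toggle now leaning away, with its base at (508,318) and tip at (515,351). The sensor window is at (512,160), its screws at (457,160) and (565,160). The exit button screws are at (128,159) and (235,158), and nothing else has moved.

```bash
python3 - <<'E'
from m import *
P,im,d=load("w3");f=.64
g=lambda uv,z:onplane(P,np.array(uv)*f,z)
a=lambda uv:atdepth(P,np.array(uv)*f,d[int(uv[1]*f),int(uv[0]*f)])
print("exit",(g((128,159),99)+g((235,158),99))/2,"cap",a((172,158)),"capxy",g((172,158),118))
print("sensor",(g((457,160),99)+g((565,160),99))/2,a((500,165)))
t=g((515,351),138);print("toggle tip",t,a((515,351)))
w1=load("w1")[0];print("sens tri",tri([(P,np.array((512,160))*f),(w1,np.array((357,180))*f)]))
def go(p,o):
    R=cv2.Rodrigues(np.array(o['orientation'],float))[0];return R.T@(np.array(p)-o['ee_pos'])
o=get_obs();print(o['ee_pos'])
print("to sensor",go((475.5,121.3,301),o))
E
```

```text
exit [502.2 -90.1  99. ] cap [501.  -86.5 121.3] capxy [501.3 -87.9 118. ]
sensor [475.1 120.9  99. ] [479.2 113.8 102.3]
toggle tip [590.  137.8 138. ] [589.9 137.7 138.3]
sens tri [475.1 121.1 100.7]
[553.9  64.6 301.2]
to sensor [70.  66.7  0.2]
```

```bash
python3 -m creep '{"delta_pos":[[0.0235,0.0222,0],[0.0235,0.0222,0],[0.0235,0.0222,0],[0,0,0.0288],[0,0,0.0288],[0,0,0.0288],[0,0,0.0288],[0,0,0.0288],[0,0,0],[0,0,0],[0,0,0],[0,0,0],[0,0,0],[0,0,0]],"twist":[[0,0,0],[0,0,0],[0,0,0],[0,0,0],[0,0,0],[0,0,0],[0,0,0],[0,0,0],[0,0,0],[0,0,0],[0,0,0],[0,0,0],[0,0,0],[0,0,0]]}' 0
```

```text
t: 6.75
ee_pos: [476.3, 120.7, 158.7]
orientation: [-0.213, 3.132, 0.001]
ft_force: [-0.7, 0.2, -0.4]
width: 0.4
grasp_force: 0.0
```

```bash
python3 -m creep '{"delta_pos":[[0,0,0],[0,0,0],[0,0,0],[0,0,0],[0,0,0],[0,0,0],[0,0,0],[0,0,0],[0,0,0],[0,0,0],[0,0,0],[0,0,0],[0,0,0],[0,0,0],[0,0,0],[0,0,0],[0,0,0],[0,0,0],[0,0,0],[0,0,0]],"twist":[[0,0,0],[0,0,0],[0,0,0],[0,0,0],[0,0,0],[0,0,0],[0,0,0],[0,0,0],[0,0,0],[0,0,0],[0,0,0],[0,0,0],[0,0,0],[0,0,0],[0,0,0],[0,0,0],[0,0,0],[0,0,0],[0,0,0],[0,0,0]]}' 0
```

```text
t: 8.42
ee_pos: [475.5, 120.5, 157.4]
orientation: [0.213, -3.134, 0.0]
ft_force: [0.3, -0.2, -0.0]
width: 0.6
grasp_force: 0.0
```

```bash
python3 -m creep '{"delta_pos":[[0,0,0],[0,0,0],[0,0,-0.031],[0,0,-0.031],[0,0,-0.031],[0.0013,-0.0351,0],[0,-0.0351,0],[0,-0.0351,0],[0,-0.0351,0],[0,-0.0351,0],[0,-0.0351,0],[0,0,0.0317],[0,0,0.0317],[0,0,0.0317],[0,0,0],[0,0,0],[0,0,0],[0,0,0],[0,0,0]],"twist":[[0,0,0],[0,0,0],[0,0,0],[0,0,0],[0,0,0],[0,0,0],[0,0,0],[0,0,0],[0,0,0],[0,0,0],[0,0,0],[0,0,0],[0,0,0],[0,0,0],[0,0,0],[0,0,0],[0,0,0],[0,0,0],[0,0,0]]}' 0
python3 - <<'E'
from h import *
P,im,d=snap("wrist","w4");cv2.imwrite("pics/w4b.png",cv2.resize(im[:,:,::-1],(800,600)))
E
```

```text
t: 10.0
ee_pos: [504.0, -88.3, 157.2]
orientation: [-0.213, 3.131, -0.001]
ft_force: [-0.3, -0.4, -0.4]
width: 0.5
grasp_force: 0.0
```

View pics/w4b.png

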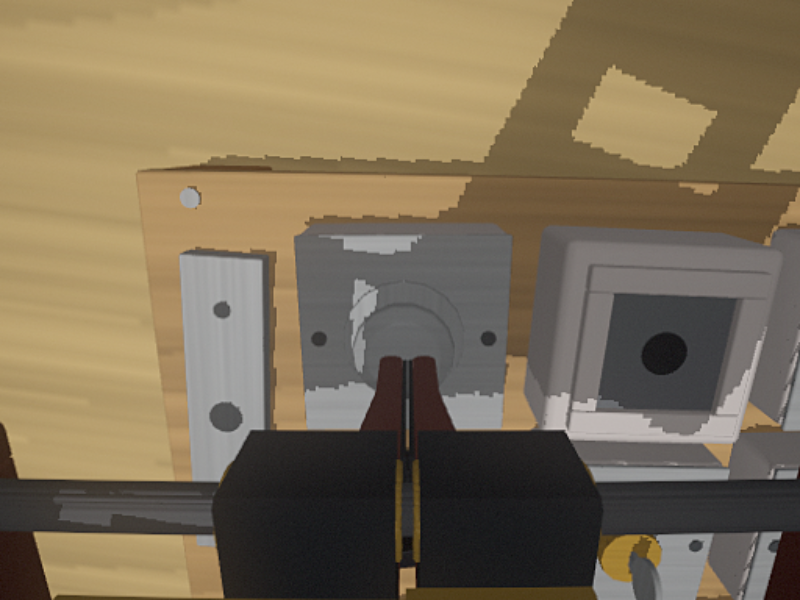

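The fingers are centred over the exit button: dome at about (405,340), screws at (319,339) and (488,339). I'll press now.

```bash
python3 -m creep '{"delta_pos":[[0.0015,0,0.004],[0,0,0.004],[0,0,0.004],[0,0,0.003],[0,0,0.002],[0,0,0.002],[0,0,0],[0,0,0]],"twist":[[0,0,0],[0,0,0],[0,0,0],[0,0,0],[0,0,0],[0,0,0],[0,0,0],[0,0,0]]}' 0
python3 -m creep '{"delta_pos":[[0,0,0.001],[0,0,0.001],[0,0,0],[0,0,0]],"twist":[[0,0,0],[0,0,0],[0,0,0],[0,0,0]]}' 0
```

```text
t: 10.72
ee_pos: [501.1, -88.5, 136.2]
orientation: [0.213, -3.134, -0.0]
ft_force: [-0.7, -0.5, 2.8]
width: 0.6
grasp_force: 1.3
t: 11.05
ee_pos: [501.1, -88.5, 134.3]
orientation: [0.213, -3.134, -0.0]
ft_force: [-1.3, 0.3, 3.9]
width: 0.2
grasp_force: 1.8
```

```bash
python3 -m creep '{"delta_pos":[[0,0,0.001],[0,0,0.001],[0,0,0],[0,0,0],[0,0,0]],"twist":[[0,0,0],[0,0,0],[0,0,0],[0,0,0],[0,0,0]]}' 0
```

```text
t: 11.47
ee_pos: [501.3, -88.5, 133.6]
orientation: [-0.213, 3.134, -0.0]
ft_force: [-5.9, 1.5, 18.1]
width: 0.6
grasp_force: 9.3
```

The button is fully down: the force jumped to 18 N. I'll release, rise and check the final state.

```bash
python3 -m creep '{"delta_pos":[[0,0,-0.005],[0,0,-0.01],[0,0,-0.02],[0,0,-0.03],[0,0,-0.03],[0,0,-0.03],[0,0,-0.03],[0.02,0.03,0],[0.02,0.03,0],[0,0,0],[0,0,0],[0,0,0]],"twist":[[0,0,0],[0,0,0],[0,0,0],[0,0,0],[0,0,0],[0,0,0],[0,0,0],[0,0,0],[0,0,0],[0,0,0],[0,0,0],[0,0,0]]}' 0
python3 - <<'E'
from m import *
P,im,d=snap("wrist","w5");cv2.imwrite("pics/w5b.png",cv2.resize(im[:,:,::-1],(800,600)))
o=get_obs();print(o['t'],o['ee_pos'],o['ft_force'])
E
```

```text
t: 12.47
ee_pos: [454.1, -34.6, 287.8]
orientation: [-0.214, 3.133, -0.001]
ft_force: [0.8, -0.8, 0.5]
width: 0.2
grasp_force: 0.0
12.5167 [454.3 -34.9 287.6] [ 0.7 -0.1  0.9]
```

View pics/w5b.png

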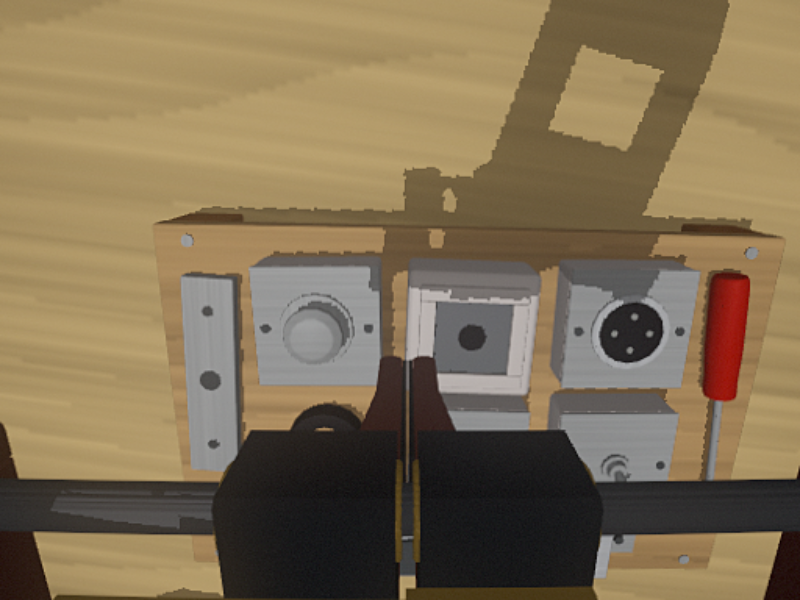

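The button is back up at (315,335), the toggle at (615,468) still leans away, and the loose things are in place. Handing in.

```bash
python3 - <<'E'
from m import *
P,im,d=load("w5");print(atdepth(P,(201,214),d[214,201]))
print(close_job())
E
```

```text
[498.3 -88.7 119.5]
the job is handed in; nothing more can be done
None
```

The job is handed in: power is switched on and left on, the fingertips hovered about 35 mm above the sensor window for just over two seconds, and the exit button was pressed to its stop and came back up, with the loose things I could see in the last wrist pictures still in place.

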